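Zero the counter and gather the game tokens in the tray's corner

TASK

Get the tokens ready for counting: take the stylus from its stand, press the counter's recessed zero button fully down with it, and put the stylus back upright, all the way down in the stand. Then lift the tray by its handle clear of the desk and tilt it, pouring corner (the low-rimmed, lipped one) lowest, until all four tokens have slid together into that corner, and finish while still holding the tray still in the air, tilted like that, with every token inside. Leave the glue bottle, the mug and the tape roll where they are.

Things in the scene. Friction and masses are not known exactly. Their poses are not given: they have to be found in the camera images.
- tray: Grey plastic counting tray, a shallow open box 200 x 130 mm outside (x by y), walls 40 mm high and 4 mm thick, floor 4 mm thick, 0.24 to 0.4 kg. A bridge handle crosses over its middle: a wooden bar along the tray's y, 14 mm thick (along x) and 20 mm tall (72 to 92 mm above the underside), 140 mm long, on two posts at the long walls. At its +x, +y corner the walls are only 22 mm high, with a small flared lip outside: the pouring corner. Origin: centre of its underside; z up.
- tray_grip (a point): Centre of the tray's handle bar, 82 mm above the tray's underside on its middle; axes as the tray's. Pinch the bar across its 14 mm (along the tray's x); nothing lies beneath it but the tokens on the tray floor.
- tray_corner (a point): The pouring corner of the tray: where the two inner walls meet the floor, at (+96, +61, +4) mm in the tray's frame.
- token0: One of four equal yellow hexagonal game tokens lying loose on the tray floor, 23 mm across its corners, 14 mm tall, 10 g; origin: centre of its underside. Tokens and tray are slippery: tokens slide once the tray is tilted more than 10 to 15 degrees.
- token1: One of four equal yellow hexagonal game tokens lying loose on the tray floor, 23 mm across its corners, 14 mm tall, 10 g; origin: centre of its underside. Tokens and tray are slippery: tokens slide once the tray is tilted more than 10 to 15 degrees.
- token2: One of four equal yellow hexagonal game tokens lying loose on the tray floor, 23 mm across its corners, 14 mm tall, 10 g; origin: centre of its underside. Tokens and tray are slippery: tokens slide once the tray is tilted more than 10 to 15 degrees.
- token3: One of four equal yellow hexagonal game tokens lying loose on the tray floor, 23 mm across its corners, 14 mm tall, 10 g; origin: centre of its underside. Tokens and tray are slippery: tokens slide once the tray is tilted more than 10 to 15 degrees.
- counter: White desk tally counter, fixed to the desk, 110 x 80 mm (x by y), key face 45 mm high; a raised display block, 67 mm high, takes its +x part (x over +15 mm). Three grey keys stand 4 mm proud of the face. Origin: centre of its underside.
- zero_button_top (a point): Centre of the top of the counter's recessed zero button, a black disc 12 mm across at the bottom of a round hole of 15 mm; as built it lies 6 mm below the key face (39 mm above the desk), at (-30, +20) mm in the counter's frame. Too narrow for fingers.
- zero_button (a joint): Travel of the zero button in m: 0 out, 0.004 fully pressed (straight down). It springs back; it begins to move at about 1.5 N and needs about 5 N to be fully down.
- stand: Dark wooden pen stand, fixed, 56 x 56 mm, 50 mm high, with one upright hole 16 mm across, 44 mm deep (its bottom 6 mm above the desk). Origin: centre of its underside, under the hole.
- stand_mouth (a point): Centre of the mouth of the stand's hole, on its top face, 50 mm above the desk.
- stylus: Aluminium stylus, a round rod 150 mm long, 30 g, standing tip down in the stand's hole: barrel 12 mm across, tapering from 20 mm above the tip to a blunt tip 6 mm across and 14 mm long. Origin: the end of the tip; z runs up along the barrel. When parked, its tip is 6 mm above the desk and the top 106 mm of it stands out of the stand.
- glue: Bystander: glue bottle, 38 mm across, 115 mm high; origin under its centre. Leave alone.
- mug: Bystander: white mug, 76 mm across, 85 mm high; origin under its centre. Leave alone.
- tape: Bystander: roll of clear tape lying flat, 70 mm across, 20 mm high; origin under its centre. Leave alone.
There are look-alikes about, which are no part of the job. What is shaped like the counter but blue or orange is not meant.

How it is judged:
On the way, in this order (a step that is already met when the one before it is completed fails the run):
1. the zero button is pressed with the held stylus (value of joint zero_button above 0.003 m and contact force between stylus and counter above 0.5 N and contact force between the fingers and stylus above 0.5 N), for 0.1 s.
2. the stylus stands in the stand again, let go (horizontal distance between stylus and stand below 0.012 m and z of stylus in the frame of stand below 0.014 m and angle between stylus's own z axis and vertical below 0.3 rad and contact force between the fingers and stylus below 0.1 N), for 0.2 s.
3. the tray is lifted clear of the desk in the gripper (contact force between the fingers and tray above 1 N and height (world z) of tray_corner above 0.02 m), for 0.2 s.
At the end, for the whole second after the job is handed in: Gripper holds the tray still in the air (pouring corner over 20 mm up, touching no bystander), its x and y axes both sloping down to that corner by over 0.12 rad; four tokens at rest, origins within 85 mm of the corner; stylus let go, upright within 0.3 rad, within 8 mm of fully down in the stand (all of step 2 and all of step 3 and angle between tray's own x axis and vertical above 1.6908 rad and angle between tray's own y axis and vertical above 1.6908 rad and linear speed of each of tray, token0, token1, token2, token3 below 0.03 m/s and distance between each of token0, token1, token2, token3 and tray_corner below 0.085 m and contact force between tray and counter below 0.2 N and contact force between tray and stand below 0.2 N and contact force between tray and stylus below 0.2 N and contact force between tray and glue below 0.2 N and contact force between tray and mug below 0.2 N and contact force between tray and tape below 0.2 N); the arm keeps its last pose, push and grip.
It fails at once if the glue is disturbed (moved more than 30 mm) (distance of glue from where it was at the start of the episode above 0.03 m).
It fails at once if the mug is disturbed (moved more than 30 mm) (distance of mug from where it was at the start of the episode above 0.03 m).
It fails at once if the tape is disturbed (moved more than 30 mm) (distance of tape from where it was at the start of the episode above 0.03 m).
It also fails if it takes over 58 s, if anything falls off the work surface, if the arm or the gripper's body presses on something with over 40 N, if the wrist force passes 120 N, or if a joint passes its speed limit or range.

ROBOT

A 7-joint arm with a two-finger parallel gripper is mounted at the origin on the work surface. World frame = base frame: x ahead of the robot, y to its left, z up, the work surface at z = 0. Lengths are in m, angles in rad, forces in N, time in s.
With the tool pointing down it reaches from about 0.375 to 0.925 m from the base axis. Payload 3.1 kg.
Tool frame: the origin (TCP) lies midway between the tips of the shut fingers; the grasp point (between the pads) lies 19 mm behind it (arm.tcp_to_grasp is the distance from the TCP to the grasp point, in m); z points along the fingers, x is the direction in which the jaws open and shut, and the axes are right-handed (so a half turn about z gives the same grasp; the last joint's range is limited). The gripper opens to 85 mm and grips with 20 to 120 N. Pads are 22 mm wide; open, the fingers measure 114 mm over their backs; the gripper's body (76 mm by 85 mm) begins 54 mm behind the grasp point. The pads swing forward as they close: fully open they stand 13 mm farther back than shut.
Start: joints at [1.169, 0.383, 0.044, 1.598, -0.018, 1.161, -0.05], TCP at [0.194, -0.62, 0.231] pointing down, gripper open.
Joint ranges: [-2.61, 2.61], [-0.41, 2.15], [-1.48, 1.57], [0, 2.5], [-1.57, 4.71], [0.05, 1.97], [-2.85, 2.85]. Speed limits (rad/s): [2.79, 2.79, 3.14, 3.14, 3.14, 3.14, 3.14].

INTERFACE

Orientations are given as a unit quaternion [w, x, y, z].
In Python, from workcell import arm gives the robot as it stands. The module is installed in compiled form; this text tells all that it offers.
- The arm moves only by the tool arm_command, never from a script. Its argument "rows" is text: rows parted by semicolons, each of 4 numbers parted by spaces: the shift along the tool's x, y, z in cm, then the turn about the tool's z in rad. A call has 1 to 10 rows; each row shifts and turns the commanded pose from where the row before left it, along the tool's axes as they then stand; what a row does not reach is not made up. A row lasts 1/12 s, in which the tool goes at most 41.7 mm and 7.16 degrees, less where a joint would pass 70% of its speed; a pose out of reach is approached as far as the arm can. A call is refused whole if a number of a shift passes 4.17 or a number of a turn 0.125, either way. A call with a gripper value outside its range is refused whole. "fingers" is the opening, from -1 (shut) to 1 (fully open), set as the call begins (left out, the last holds). The fingers move at their own pace and stop on an object; "squeeze" is the grip in N (left out, the last holds). Time passes only in rows, so rows that do not move let the fingers close. It gives the time, the measured TCP pose, the force and the opening at its end, in the units of the state.
- arm.observe(): the state, without advancing time (a new reading comes with each control period).
- arm.read_camera(name): name is "scene" or "top" or "wrist"; returns a dict with "color" (480x640x3 uint8, red, green, blue), "mtx" (3x3 intrinsics, pixels), "pose" (4x4, takes a point from camera to world coordinates); the wrist camera has in their place "T_tool_cam" (4x4, takes a point from camera to tool coordinates, whose origin is the TCP and whose axes are the tool frame's). Camera axes: x right, y down, z forward; pixel columns grow to the right and rows downward; lengths in m; the calibration is good to about 2 mm. A picture is of the moment at which its call begins: read the wrist's pose just before it. There is no depth.
- arm.sign_off(): hands the job in, once; it reports no verdict.
Trained networks look in the newest picture that a camera, given by its name, has taken for a name from the list of things; names that differ only in an ending like _2 or _b are one class to them, and where a whole thing is asked for, a point or a joint stands for the part that bears it (a point fixed in the world has none). Each returns a list of dicts, best first, with "conf" (0 to 1); they miss things now and then, are a little off and sometimes report something else, mostly with a low value. They report only what shows in the picture. A call takes as long as a camera call. They do not tell look-alikes from the thing itself.
- arm.recognise(camera, thing): "at" ([x, y, z] in m, in world coordinates, good to about 4 mm: the middle of the surface that is visible of it).
- arm.tip_of(camera, thing): "at" ([x, y, z] in m, in world coordinates, good to about 4 mm: a listed point, or the origin of a listed thing).
The state is a dict: "time": time; "q": joint angles; "qd": joint speeds; "effort": joint torques, N m; "position": TCP position; "ee_rot": TCP orientation; "force": force on the tool from outside, world axes, zero at the start; "moment": the same for the moment, N m; "finger_gap": opening from 0.0 (shut) to 1.0 (fully open).
Only numpy, scipy, OpenCV 4.12 (cv2) and the standard library are available. Lean on these libraries where they do the work, as an engineer would, in place of code of your own. Each camera call takes 0.05 s, during which the arm holds its last target.

## Working session

There is one attempt and no reset: what is moved stays moved. The work goes in short steps, Python scripts to look and compute and a tool call to move; the robot and the scene stay as the last step left them, time stands still between calls to the robot, and variables do not carry over. Pictures are saved under pics/ and viewed, and the job is handed in when it is done.

Besides the shell and the picture viewer there is one more tool, called as name(argument=value, ...), one argument or row to a line, values as JSON. arm_command: Moves the arm, as the interface text tells. Its arguments: {"type":"object","properties":{"rows":{"type":"string"},"fingers":{"type":"number"},"squeeze":{"type":"number"}},"required":["rows"]}

```bash
mkdir -p pics; ls
python3 - <<'E'
from workcell import arm
import cv2
s=arm.observe()
print({k:s[k] for k in('time','position','ee_rot','force','finger_gap')})
for c in('scene','top','wrist'):
    r=arm.read_camera(c)
    cv2.imwrite(f'pics/{c}0.png',r['color'][:,:,::-1])
    print(c,r['mtx'].tolist(),(r.get('pose') if 'pose' in r else r['T_tool_cam']))
    for t in['tray','tray_grip','tray_corner','counter','zero_button_top','stand_mouth','stand','stylus','glue','mug','tape','token0']:
        f=arm.recognise if t in('glue','mug','tape','token0') else arm.tip_of
        try: print(c,t,[( [round(float(v),4) for v in d['at']],round(float(d['conf']),2)) for d in f(c,t)[:5]])
        except Exception as e: print(t,e)
print(arm.observe()['time'])
E
```

```text
pics
{'time': 0.0, 'position': array([ 0.19417225, -0.61933489,  0.22987503]), 'ee_rot': array([-7.19288519e-04,  8.05991886e-01, -5.91925129e-01, -1.09691535e-03]), 'force': array([-0.18314348,  0.7910093 ,  0.31059365]), 'finger_gap': 1.000425438321856}
scene [[495.0527349348619, 0.0, 318.9824970769985], [0.0, 495.0527349348619, 239.72524235053965], [0.0, 0.0, 1.0]] [[-0.53247061  0.52985239 -0.66009961  1.28746126]
 [ 0.84644045  0.32990919 -0.41796948  0.48786567]
 [-0.0036892  -0.78129148 -0.62415544  0.81256961]
 [ 0.          0.          0.          1.        ]]
scene tray [([0.4872, 0.2749, 0.0002], 0.64), ([0.5431, -0.192, 0.0002], 0.59)]
scene tray_grip [([0.5427, -0.1877, 0.0832], 0.86)]
scene tray_corner [([0.6149, -0.1019, 0.0044], 0.88)]
scene counter [([0.4868, 0.2721, -0.0006], 0.87), ([0.3306, 0.3879, 0.0044], 0.76)]
scene zero_button_top [([0.4989, -0.1663, 0.005], 0.19)]
scene stand_mouth [([0.6077, 0.0897, 0.0547], 0.58)]
scene stand [([0.6077, 0.0889, 0.0005], 0.87)]
scene stylus [([0.6024, 0.0827, 0.0064], 0.69)]
scene glue [([0.7564, -0.0154, 0.0642], 0.77), ([
[... 1293 characters left out ...]
 [([0.4747, -0.2408, 0.0183], 0.59), ([0.5012, -0.163, 0.017], 0.56), ([0.4672, -0.1794, 0.022], 0.48)]
wrist [[383.15762758436705, 0.0, 314.74936242835395], [0.0, 383.15762758436705, 239.60740158796565], [0.0, 0.0, 1.0]] [[ 9.99999503e-01 -8.46647135e-04 -5.26815420e-04  6.29870520e-05]
 [ 9.71307865e-04  9.46569672e-01  3.22497927e-01 -8.23975764e-02]
 [ 2.25625553e-04 -3.22498278e-01  9.46570024e-01 -1.42147366e-01]
 [ 0.00000000e+00  0.00000000e+00  0.00000000e+00  1.00000000e+00]]
wrist tray []
wrist tray_grip []
wrist tray_corner []
wrist counter []
wrist zero_button_top []
wrist stand_mouth []
wrist stand []
wrist stylus []
wrist glue []
wrist mug []
wrist tape []
wrist token0 []
1.95
```

View pics/scene0.png

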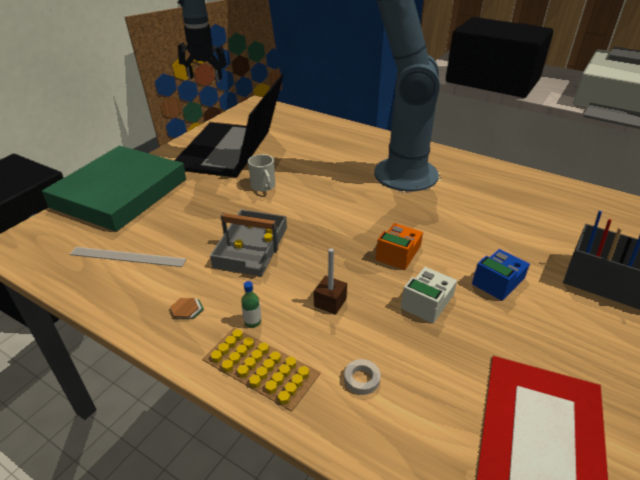

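View pics/top0.png

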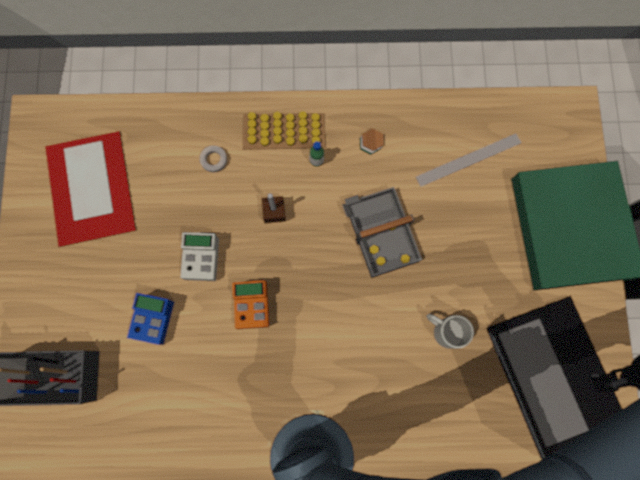

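Run:
```python
import cv2,numpy as np
t=cv2.imread('pics/top0.png');s=cv2.imread('pics/scene0.png')
a=cv2.resize(t[225:285,165:245],(400,300),interpolation=cv2.INTER_CUBIC)
b=cv2.resize(s[260:325,390:470],(400,300),interpolation=cv2.INTER_CUBIC)
c=cv2.resize(t[180:240,245:325],(400,300),interpolation=cv2.INTER_CUBIC)
d=cv2.resize(t[180:285,330:470],(400,300),interpolation=cv2.INTER_CUBIC)
cv2.imwrite('pics/crop1.png',np.vstack([np.hstack([a,b]),np.hstack([c,d])]))
```

```text
(no output)
```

View pics/crop1.png

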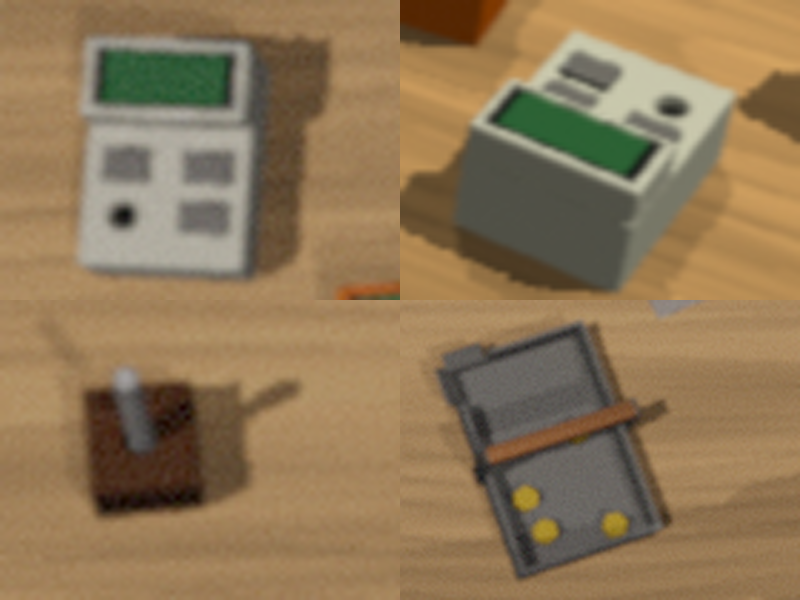

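```bash
cat > h.py <<'E'
import numpy as np
C={'scene':(np.array([[495.0527349348619,0,318.9824970769985],[0,495.0527349348619,239.72524235053965],[0,0,1]]),np.array([[-0.53247061,0.52985239,-0.66009961,1.28746126],[0.84644045,0.32990919,-0.41796948,0.48786567],[-0.0036892,-0.78129148,-0.62415544,0.81256961]])),
'top':(np.array([[559.1645734806434,0,311.80939275355047],[0,559.1645734806434,239.436729569315],[0,0,1]]),np.array([[-1.89058005e-02,-9.79120802e-01,2.02398186e-01,2.37963633e-01],[-9.99814264e-01,1.77564465e-02,-7.49306551e-03,-1.11439253e-03],[3.74274373e-03,-2.02502256e-01,-9.79274644e-01,1.41103268]]))}
KW=np.array([[383.15762758436705,0,314.74936242835395],[0,383.15762758436705,239.60740158796565],[0,0,1]])
def ray(c,u,v,KP=None):
    K,P=KP or C[c]; d=P[:3,:3]@np.linalg.solve(K,[u,v,1]); return P[:3,3],d/np.linalg.norm(d)
def atz(c,u,v,z,KP=None):
    o,d=ray(c,u,v,KP); return o+d*(z-o[2])/d[2]
def tri(*rs):
    A=0;b=0
    for o,d in rs:
        M=np.eye(3)-np.outer(d,d);A=A+M;b=b+M@o
    x=np.linalg.solve(A,b); return x,[float(np.linalg.norm(np.cross(d,x-o))) for o,d in rs]
def proj(c,p,KP=None):
    K,P=KP or C[c]; q=K@(P[:3,:3].T@(np.array(p)-P[:3,3])); return q[:2]/q[2]
E
python3 - <<'E'
from h import *
np.set_printoptions(precision=4,suppress=True)
for n,a,b,z in[('hole',(189.6,268),(444.4,282.7),.043),('stytop',(269.8,195.6),(331,250),.156),('bar',(386.7,226.2),(248,221),.092)]:
    print(n,tri(ray('top',*a),ray('scene',*b)),atz('top',*a,z),atz('scene',*b,z))
f=lambda x,y:(165+x/5,225+y/5)
for n,(x,y) in [('TL',(90,120)),('BL',(80,267)),('BR',(248,272)),('TR',(252,125))]: print(n,atz('top',*f(x,y),.045))
g=lambda x,y:(330+(x-400)*.35,180+(y-300)*.35)
for n,(x,y) in [('barL',(488,456)),('barR',(634,408))]: print(n,atz('top',*g(x,y),.092))
for n,(x,y) in [('TR',(583,326)),('BR',(665,525)),('BL',(521,574))]: print(n,atz('top',*g(x,y),.04))
f=lambda x,y:(245+x/5,180+(y-300)/5)
for n,(x,y) in [('TL',(86,390)),('TR',(190,385)),('BR',(201,490)),('BL',(95,496))]: print(n,atz('top',*f(x,y),.05))
E
```

```text
hole (array([0.4542, 0.2926, 0.0414]), [0.000679310300654736, 0.0006793103006546834]) [0.4541 0.2916 0.043 ] [0.4556 0.2936 0.043 ]
stytop (array([0.6046, 0.0852, 0.152 ]), [0.00019673498570134791, 0.00019673498570129677]) [0.6034 0.0851 0.156 ] [0.6088 0.0875 0.156 ]
bar (array([ 0.5424, -0.1942,  0.0793]), [0.000925573536430399, 0.0009255735364305162]) [ 0.54   -0.1932  0.092 ] [ 0.5551 -0.1814  0.092 ]
TL [0.5018 0.3088 0.045 ]
BL [0.4284 0.3116 0.045 ]
BR [0.4244 0.2291 0.045 ]
TR [0.4979 0.2283 0.045 ]
barL [ 0.5204 -0.1297  0.092 ]
barR [ 0.5599 -0.2554  0.092 ]
TR [ 0.6487 -0.224   0.04  ]
BR [ 0.4673 -0.2866  0.04  ]
BL [ 0.4266 -0.1595  0.04  ]
TL [0.6283 0.1116 0.05  ]
TR [0.63   0.0591 0.05  ]
BR [0.5753 0.0541 0.05  ]
BL [0.5732 0.1072 0.05  ]
```

arm_command(
  rows="0 0 -4.1 -0.12;0 0 -4.1 -0.12;0 0 -4.1 -0.12;0 0 -4.1 -0.12;0 0 -4.1 -0.12;0 0 -4.1 -0.12;0 0 -4.1 -0.12;0 0 -4.1 -0.12;0 0 -4.1 -0.12;0 0 -4.1 -0.12",
  fingers=1,
  squeeze=60,
)

```text
time: 2.78
position: [0.1969, -0.6192, 0.6234]
ee_rot: [0.003, 0.998, -0.056, 0.006]
force: [0.3, 0.7, -0.1]
finger_gap: 1.0
```

```bash
cat > st.py <<'E'
from workcell import arm
import numpy as np
from scipy.spatial.transform import Rotation as R
np.set_printoptions(precision=4,suppress=True)
def pose():
    s=arm.observe(); q=s['ee_rot']; r=R.from_quat([q[1],q[2],q[3],q[0]]).as_matrix(); return s,np.array(s['position']),r
if __name__=='__main__':
    s,p,r=pose()
    print('t',s['time'],'p',p,'q',np.array(s['q']),'F',np.array(s['force']),'M',np.array(s['moment']),'gap',s['finger_gap'])
    print('yaw x',np.degrees(np.arctan2(r[1,0],r[0,0])),'toolz',r[:,2],'tilt',np.degrees(np.arccos(-r[2,2])))
E
python3 st.py
```

```text
t 2.7833 p [ 0.1969 -0.6192  0.6234] q [ 1.1524  0.3625  0.0888  0.8326 -0.0438  1.9379  1.1079] F [ 0.2799  0.7086 -0.0701] M [ 0.0119 -0.0121  0.0033] gap 1.0000010304698617
yaw x -6.38645774797722 toolz [ 0.0121 -0.0059 -0.9999] tilt 0.7684988815582602
```

arm_command(
  rows="0 0 -4.1 0;0 0 -4.1 0;0 0 -4.1 0;0 0 -4.1 0",
)

```text
time: 3.12
position: [0.1829, -0.5899, 0.7]
ee_rot: [0.054, 0.996, -0.064, 0.022]
force: [0.2, 0.1, 0.6]
finger_gap: 0.997
```

```bash
python3 st.py
```

```text
t 3.1167 p [ 0.1829 -0.5899  0.7   ] q [ 0.9948  0.2866  0.3362  0.7859 -0.1088  1.9663  1.1373] F [0.1941 0.1384 0.6351] M [0.139  0.075  0.0207] gap 0.996508645144866
yaw x -7.170471584472407 toolz [ 0.036  -0.1095 -0.9933] tilt 6.617616419985042
```

arm_command(
  rows="0 0 -4.1 0;0 0 -4.1 0;0 0 -4.1 0;0 0 -4.1 0",
)

```text
time: 3.45
position: [0.1693, -0.547, 0.7712]
ee_rot: [0.11, 0.991, -0.063, 0.044]
force: [0.9, 1.0, 0.2]
finger_gap: 1.002
```

```bash
python3 st.py
```

```text
t 3.45 p [ 0.1693 -0.547   0.7712] q [ 0.8588  0.1801  0.4715  0.7736 -0.1038  1.9664  1.1354] F [0.8526 1.0059 0.1822] M [0.1909 0.0419 0.0397] gap 1.0017481565671467
yaw x -6.644823108752827 toolz [ 0.0738 -0.2244 -0.9717] tilt 13.662189274714342
```

arm_command(
  rows="0 0 4.1 0;0 0 4.1 0;0 0 4.1 0;0 0 4.1 0",
)

```text
time: 3.78
position: [0.182, -0.5837, 0.6098]
ee_rot: [0.111, 0.991, -0.062, 0.044]
force: [0.5, -1.0, 0.6]
finger_gap: 0.997
```

```bash
python3 st.py
```

```text
t 3.7833 p [ 0.182  -0.5837  0.6098] q [ 0.8034  0.0831  0.4363  1.2289 -0.0308  1.5983  1.104 ] F [ 0.5474 -0.9581  0.5921] M [ 0.2144  0.0437 -0.0114] gap 0.9967606192182163
yaw x -6.5619017157686335 toolz [ 0.0741 -0.2247 -0.9716] tilt 13.68796049329614
```

```bash
cat > plan.py <<'E'
from st import *
def plan(target,dyaw=0,n=None,vmax=3.9,show=True,p=None,r=None):
    """straight line to target; dyaw = world-ish turn (+ccw) -> tool turn = -dyaw. dyaw in rad."""
    if p is None: s,p,r=pose()
    d=np.array(target)-p
    if n is None: n=max(int(np.ceil(np.linalg.norm(d)*100/vmax)),int(np.ceil(abs(dyaw)/.12)),1)
    t=-dyaw/n; rr=r; rows=[]
    for i in range(n):
        rows.append(np.r_[rr.T@d/n*100,t]); rr=rr@R.from_rotvec([0,0,t]).as_matrix()
    for i in range(0,n,10): print(';'.join('%.2f %.2f %.2f %.3f'%tuple(x+0.) for x in rows[i:i+10]))
    return rr
E
python3 - <<'E'
from plan import *
s,p,r=pose(); print(p,r)
d=np.array([-.308,.951,0]); plan(p+d*.24+[0,0,-.2]); print(r.T@d*4)
E
```

```text
[ 0.182  -0.5837  0.6098] [[ 0.9883 -0.1333  0.0741]
 [-0.1137 -0.9678 -0.2247]
 [ 0.1017  0.2137 -0.9716]]
-1.33 -2.82 1.53 0.000;-1.33 -2.82 1.53 0.000;-1.33 -2.82 1.53 0.000;-1.33 -2.82 1.53 0.000;-1.33 -2.82 1.53 0.000;-1.33 -2.82 1.53 0.000;-1.33 -2.82 1.53 0.000;-1.33 -2.82 1.53 0.000;-1.33 -2.82 1.53 0.000
[-1.65   -3.5172 -0.9462]
```

arm_command(
  rows="-1.3 -2.8 1.5 0;-1.3 -2.8 1.5 0;-1.3 -2.8 1.5 0;-1.3 -2.8 1.5 0;-1.3 -2.8 1.5 0;-1.3 -2.8 1.5 0;-1.3 -2.8 1.5 0;-1.3 -2.8 1.5 0;-1.3 -2.8 1.5 0;-1.6 -3.5 -0.9 0",
)

```text
time: 4.62
position: [0.1087, -0.3612, 0.4087]
ee_rot: [0.089, 0.993, -0.064, 0.039]
force: [-0.9, -1.6, 0.8]
finger_gap: 0.997
```

```bash
python3 st.py
```

```text
t 4.6167 p [ 0.1087 -0.3612  0.4087] q [ 1.0819 -0.4114  0.0527  2.0297  0.0387  1.3288  0.9979] F [-0.8861 -1.5859  0.8211] M [ 0.1091  0.135  -0.0477] gap 0.9965799711560668
yaw x -6.932469498552107 toolz [ 0.0669 -0.1816 -0.9811] tilt 11.158101206772178
```

arm_command(
  rows="-1.6 -3.5 -0.9 0;-1.6 -3.5 -0.9 0;-1.6 -3.5 -0.8 0;-1.6 -3.5 -0.8 0",
)

```text
time: 4.95
position: [0.0858, -0.2969, 0.339]
ee_rot: [-0.009, 0.997, -0.064, 0.037]
force: [-1.0, -0.0, -1.0]
finger_gap: 1.003
```

```bash
python3 st.py
```

```text
t 4.95 p [ 0.0858 -0.2969  0.339 ] q [ 1.1558 -0.4114  0.0573  2.1578 -0.0538  1.3813  1.0897] F [-1.0271 -0.0455 -0.9964] M [ 0.0032  0.0353 -0.039 ] gap 1.0034927240692715
yaw x -7.415611328516184 toolz [ 0.0755  0.0141 -0.997 ] tilt 4.408125476122663
```

Run:
```python
from plan import *
s,p,r=pose()
r2=plan([.37,.05,.34],.45); d=np.array([-.98,-.19,0]); print(r2.T@d*3)
```

```text
1.97 -3.17 0.21 -0.037;2.09 -3.09 0.21 -0.037;2.20 -3.01 0.21 -0.037;2.31 -2.93 0.21 -0.037;2.42 -2.84 0.21 -0.037;2.53 -2.75 0.21 -0.037;2.63 -2.65 0.21 -0.037;2.73 -2.55 0.21 -0.037;2.82 -2.44 0.21 -0.037;2.91 -2.34 0.21 -0.037
2.99 -2.23 0.21 -0.037;3.08 -2.11 0.21 -0.037
[-2.9607 -0.3868 -0.2302]
```

Run:
```python
from plan import *
s,p,r=pose()
r2=plan([.33,-.28,.34],.22,n=7);r2=plan([.41,.06,.34],.23,n=9,p=np.array([.33,-.28,.34]),r=r2); d=np.array([-.98,-.15,0]); print(r2.T@d*3)
```

```text
3.42 -0.68 0.25 -0.031;3.44 -0.58 0.25 -0.031;3.46 -0.47 0.25 -0.031;3.47 -0.36 0.25 -0.031;3.48 -0.25 0.25 -0.031;3.49 -0.14 0.25 -0.031;3.49 -0.03 0.25 -0.031
1.23 -3.68 0.12 -0.026;1.32 -3.65 0.12 -0.026;1.41 -3.61 0.12 -0.026;1.50 -3.58 0.12 -0.026;1.59 -3.54 0.12 -0.026;1.68 -3.49 0.12 -0.026;1.77 -3.45 0.12 -0.026;1.86 -3.40 0.12 -0.026;1.95 -3.35 0.12 -0.026
[-2.9229 -0.5007 -0.2285]
```

arm_command(
  rows="3.4 -0.7 0.2 -0.03;3.4 -0.6 0.2 -0.03;3.5 -0.5 0.2 -0.03;3.5 -0.4 0.2 -0.03;3.5 -0.2 0.2 -0.03;3.5 -0.1 0.2 -0.03;3.5 0 0.2 -0.03",
)

```text
time: 5.53
position: [0.3324, -0.2817, 0.3464]
ee_rot: [-0.003, 0.998, 0.042, 0.039]
force: [-0.1, -1.2, 0.2]
finger_gap: 0.996
```

arm_command(
  rows="1.2 -3.7 0.1 -0.03;1.3 -3.6 0.1 -0.03;1.4 -3.6 0.1 -0.03;1.5 -3.6 0.1 -0.03;1.6 -3.5 0.1 -0.03;1.7 -3.5 0.1 -0.03;1.8 -3.4 0.1 -0.03;1.9 -3.4 0.1 -0.03;1.9 -3.3 0.1 -0.03;-2.9 -0.5 -0.2 0",
)

```text
time: 6.37
position: [0.3823, 0.0628, 0.3464]
ee_rot: [-0.0, 0.982, 0.186, 0.04]
force: [-0.5, -0.1, -0.4]
finger_gap: 0.997
```

```bash
python3 st.py
```

```text
t 6.3667 p [0.3823 0.0628 0.3464] q [ 0.6745 -0.3384 -0.7334  2.0293 -0.2456  1.2939  0.3939] F [-0.5095 -0.1132 -0.4419] M [0.0374 0.1024 0.0104] gap 0.9967513861548539
yaw x 21.4740161560351 toolz [ 0.0795  0.0151 -0.9967] tilt 4.64146628804632
```

arm_command(
  rows="-2.9 -0.5 -0.2 0;-2.9 -0.5 -0.2 0;-2.9 -0.5 -0.2 0",
)

```text
time: 6.62
position: [0.3332, 0.042, 0.3499]
ee_rot: [0.006, 0.984, 0.173, 0.041]
force: [-1.0, -0.2, 1.7]
finger_gap: 1.0
```

```bash
python3 st.py
```

```text
t 6.6167 p [0.3332 0.042  0.3499] q [ 0.291  -0.4114 -0.3962  2.1171 -0.1556  1.3265  0.2974] F [-0.9709 -0.1558  1.693 ] M [ 0.02    0.1335 -0.0126] gap 1.0002303447199141
yaw x 19.957414575750192 toolz [ 0.0825  0.0027 -0.9966] tilt 4.734014837356802
```

arm_command(
  rows="-2.9 -1 -0.2 0;-2.9 -1 -0.2 0",
)

```text
time: 6.78
position: [0.3048, 0.0543, 0.324]
ee_rot: [0.006, 0.984, 0.177, 0.01]
force: [-0.5, -0.1, -0.7]
finger_gap: 0.999
```

```bash
python3 st.py
```

```text
t 6.7833 p [0.3048 0.0543 0.324 ] q [ 0.1833 -0.4114 -0.3667  2.1709 -0.137   1.3384  0.2293] F [-0.4845 -0.0953 -0.7494] M [0.1163 0.0171 0.0028] gap 0.999487890986875
yaw x 20.38225907807918 toolz [ 0.0224 -0.0072 -0.9997] tilt 1.3462421555320796
```

Run:
```python
from plan import *
plan([.60,.085,.25],-.03)
```

```text
3.58 0.91 1.00 0.004;3.58 0.90 1.00 0.004;3.58 0.88 1.00 0.004;3.59 0.87 1.00 0.004;3.59 0.86 1.00 0.004;3.59 0.84 1.00 0.004;3.59 0.83 1.00 0.004;3.60 0.82 1.00 0.004
```

arm_command(
  rows="3.6 0.9 1 0;3.6 0.9 1 0;3.6 0.9 1 0;3.6 0.9 1 0;3.6 0.9 1 0;3.6 0.9 1 0;3.6 0.8 1 0;3.6 0.8 1 0",
)

```text
time: 7.45
position: [0.6029, 0.0871, 0.2508]
ee_rot: [0.005, 0.984, 0.175, 0.011]
force: [0.8, 0.3, 0.6]
finger_gap: 0.999
```

```bash
cat > look.py <<'E'
from st import *
import cv2,sys
from h import KW,ray,atz,tri
def wr():
    s,p,r=pose(); T=np.eye(4);T[:3,:3]=r;T[:3,3]=p
    c=arm.read_camera('wrist'); return c['color'],(c['mtx'],T@c['T_tool_cam'])
E
python3 st.py
python3 - <<'E'
from look import *
im,KP=wr(); cv2.imwrite('pics/w1.png',im[:,:,::-1]); np.save('w1.npy',KP[1])
print(arm.tip_of('wrist','stylus'),arm.tip_of('wrist','stand_mouth'))
E
```

```text
t 7.45 p [0.6029 0.0871 0.2508] q [ 0.1455  0.3112 -0.4385  1.6784  0.1558  1.1629  0.0191] F [0.8068 0.3045 0.563 ] M [ 0.005   0.0405 -0.0119] gap 0.9994145415217409
yaw x 20.223292288301757 toolz [ 0.0238 -0.0063 -0.9997] tilt 1.4094635635118862
[{'at': [0.6051, 0.089, 0.0065], 'conf': 0.76}] [{'at': [0.6055, 0.089, 0.0508], 'conf': 0.76}]
```

View pics/w1.png

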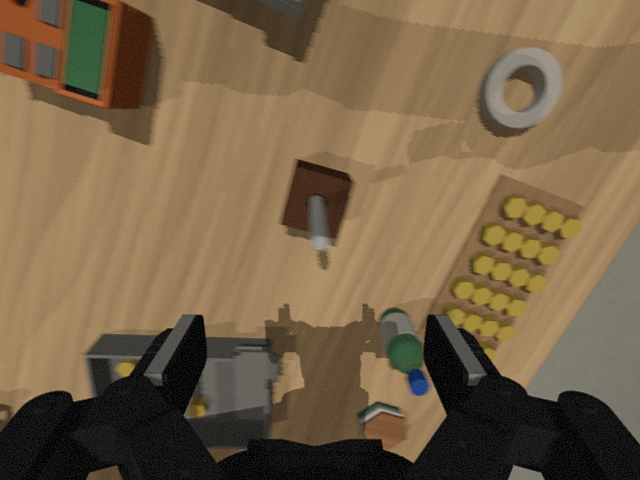

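Run:
```python
from h import *
from st import *
KP=(KW,np.load('w1.npy'))
print(atz(0,316.5,199,.05,KP),atz(0,320,242,.156,KP), tri(ray(0,320,242,KP),ray('top',269.8,195.6)))
f=lambda c:atz(0,*c,.05,KP)
cs=[(296,160),(352,180),(337,243),(282,225)]
print([f(c) for c in cs],np.mean([f(c) for c in cs],0))
from plan import *
plan([.605,.0875,.1])
```

```text
[0.6065 0.0912 0.05  ] [0.6074 0.0881 0.156 ] (array([0.6076, 0.0854, 0.1462]), [0.0014116777910656176, 0.001411677791065618])
[array([0.5774, 0.1181, 0.05  ]), array([0.6305, 0.1185, 0.05  ]), array([0.6397, 0.0577, 0.05  ]), array([0.5849, 0.057 , 0.05  ])] [0.6081 0.0878 0.05  ]
0.02 -0.03 3.70 0.000;0.02 -0.03 3.70 0.000;0.02 -0.03 3.70 0.000;0.02 -0.03 3.70 0.000
```

arm_command(
  rows="0.1 0 3.7 0;0.1 0 3.7 0;0 0 3.7 0;0 0 3.6 0;0 0 0 0",
)

```text
time: 8.02
position: [0.5994, 0.0851, 0.0976]
ee_rot: [0.005, 0.984, 0.176, 0.004]
force: [-2.4, -0.3, -1.4]
finger_gap: 0.999
```

arm_command(
  rows="0 0 0 0;0 0 0 0;0 0 0 0;0 0 0 0;0 0 0 0;0 0 0 0",
  fingers=-1,
  squeeze=60,
)

```text
time: 8.52
position: [0.608, 0.0865, 0.1055]
ee_rot: [0.005, 0.985, 0.175, 0.012]
force: [0.7, -0.2, 1.5]
finger_gap: 0.141
```

```bash
python3 st.py
python3 - <<'E'
from look import *
im,KP=wr(); cv2.imwrite('pics/w2.png',im[:,:,::-1])
E
```

```text
t 8.5167 p [0.608  0.0865 0.1055] q [ 0.1089  0.4738 -0.3997  1.7883  0.2424  0.9028 -0.0467] F [ 0.7039 -0.2223  1.4907] M [-0.0852  0.3484 -0.0107] gap 0.1407624812029064
yaw x 20.151745016794788 toolz [ 0.0252 -0.005  -0.9997] tilt 1.4716219475958694
```

View pics/w2.png

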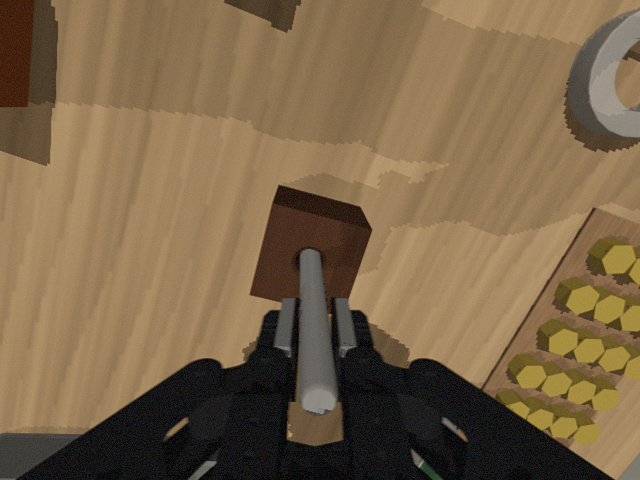

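arm_command(
  rows="0 0 -0.8 0;0 0 -2 0;0 0 -3 0;0 0 -3 0;0 0 -1.5 0;0 0 0 0;0 0 0 0",
)

```text
time: 9.15
position: [0.6057, 0.0872, 0.2083]
ee_rot: [0.005, 0.984, 0.175, 0.012]
force: [-0.5, -0.3, -1.1]
finger_gap: 0.117
```

```bash
python3 st.py
python3 - <<'E'
from plan import *
plan([.44,.27,.205])
E
```

```text
t 9.15 p [0.6057 0.0872 0.2083] q [ 0.1371  0.3531 -0.43    1.7173  0.1768  1.0838  0.0025] F [-0.4686 -0.3405 -1.0603] M [-0.0296  0.059   0.0507] gap 0.116965126732353
yaw x 20.158635455704164 toolz [ 0.0257 -0.0048 -0.9997] tilt 1.4974746827528906
-1.32 -3.27 -0.03 0.000;-1.32 -3.27 -0.03 0.000;-1.32 -3.27 -0.03 0.000;-1.32 -3.27 -0.03 0.000;-1.32 -3.27 -0.03 0.000;-1.32 -3.27 -0.03 0.000;-1.32 -3.27 -0.03 0.000
```

Run:
```python
from plan import *
plan([.4545,.291,.20])
```

```text
-1.03 -3.48 0.05 0.000;-1.03 -3.48 0.05 0.000;-1.03 -3.48 0.05 0.000;-1.03 -3.48 0.05 0.000;-1.03 -3.48 0.05 0.000;-1.03 -3.48 0.05 0.000;-1.03 -3.48 0.05 0.000
```

arm_command(
  rows="-1 -3.5 0 0;-1 -3.5 0 0;-1 -3.5 0 0;-1 -3.5 0 0;-1 -3.5 0.1 0;-1 -3.5 0.1 0;-1.2 -3.4 0.1 0;0 0 0 0;0 0 0 0",
)

```text
time: 9.9
position: [0.4497, 0.2932, 0.1975]
ee_rot: [0.005, 0.984, 0.178, 0.009]
force: [1.0, -1.4, 0.2]
finger_gap: 0.123
```

```bash
python3 st.py
python3 - <<'E'
from look import *
im,KP=wr(); cv2.imwrite('pics/w3.png',im[:,:,::-1]);np.save('w3.npy',KP[1])
E
```

```text
t 9.9 p [0.4497 0.2932 0.1975] q [-0.1544  0.2481 -0.5746  1.8897  0.1753  1.0387 -0.4442] F [ 1.0089 -1.3629  0.1618] M [-0.0327 -0.0348 -0.002 ] gap 0.12251259445817203
yaw x 20.565748992662204 toolz [ 0.019  -0.0061 -0.9998] tilt 1.1420020875963817
```

View pics/w3.png

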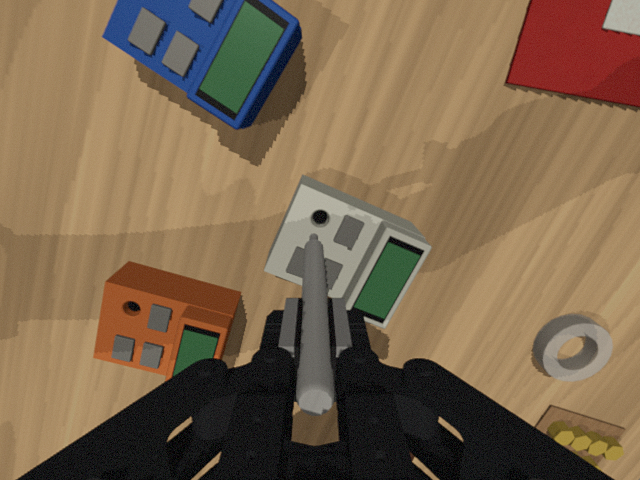

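Run:
```python
from h import *
from plan import *
KP=(KW,np.load('w3.npy'))
h=atz(0,320,216.5,.045,KP)
for z in(.094,.098,.102): print(z,atz(0,313.5,236,z,KP), atz(0,313.5,236,z,KP)-pose()[1])
print('hole',h)
print('axis pts', ray(0,314,397,KP))
for b in((189.6,268),): print(tri(ray('top',*b),ray(0,320,216.5,KP)))
print(tri(ray('scene',444.4,282.7),ray('top',189.6,268),ray(0,320,216.5,KP)))
```

```text
0.094 [0.4494 0.2939 0.094 ] [-0.0022  0.0029 -0.1037]
0.098 [0.4489 0.2951 0.098 ] [-0.0028  0.0041 -0.0997]
0.102 [0.4484 0.2964 0.102 ] [-0.0033  0.0054 -0.0957]
hole [0.455  0.2955 0.045 ]
axis pts (array([0.4173, 0.3715, 0.3386]), array([ 0.2425, -0.6211, -0.7452]))
(array([0.4557, 0.2931, 0.0358]), [0.0004303324935723193, 0.00043033249357230527])
(array([0.4547, 0.2933, 0.0412]), [0.000707383770925932, 0.0012861808568012357, 0.0014183008486676524])
```

arm_command(
  rows="0.3 0.1 2 0;0.3 0.1 2 0;0 0 0 0;0 0 0 0;0 0 0 0",
)

```text
time: 10.37
position: [0.4612, 0.2901, 0.1596]
ee_rot: [0.005, 0.985, 0.174, 0.01]
force: [-0.6, -0.2, 0.3]
finger_gap: 0.121
```

```bash
python3 st.py
python3 - <<'E'
from look import *
im,KP=wr(); np.save('w4.npy',KP[1]); cv2.imwrite('pics/w4.png',cv2.resize(im[150:350,200:440,::-1],(720,600),interpolation=cv2.INTER_CUBIC))
E
```

```text
t 10.3667 p [0.4612 0.2901 0.1596] q [-0.1641  0.3079 -0.5551  1.9072  0.2176  0.968  -0.4709] F [-0.5803 -0.1881  0.3281] M [0.0209 0.0456 0.0423] gap 0.12085877827407507
yaw x 20.02628299323473 toolz [ 0.0221 -0.0055 -0.9997] tilt 1.3046703998346205
```

View pics/w4.png

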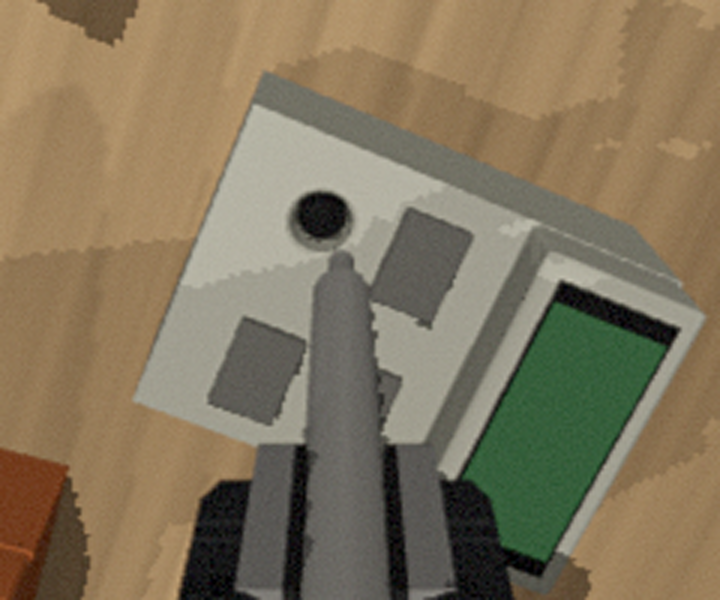

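Run:
```python
from h import *
from plan import *
KP=(KW,np.load('w4.npy'));s,p,r=pose();print(p,KP[1][:3,3]-r@[0,-.0824,-.142]) 
h=atz(0,307,223.7,.045,KP);print('hole',h)
for z in(.056,.060,.064):
    t=atz(0,313.7,235.7,z,KP); d=h-t; print(z,t,d,'tool cm',r.T@np.r_[d[:2],0]*100, r.T@(t-p))
```

```text
[0.4613 0.2908 0.1602] [0.4606 0.2906 0.1597]
hole [0.4553 0.2944 0.045 ]
0.056 [0.4613 0.2911 0.056 ] [-0.006   0.0033 -0.011 ] tool cm [-0.4484 -0.5112 -0.0154] [-0.002  -0.0016  0.1042]
0.06 [0.4608 0.2924 0.06  ] [-0.0054  0.002  -0.015 ] tool cm [-0.4424 -0.374  -0.0136] [-0.002  -0.0029  0.1002]
0.064 [0.4603 0.2936 0.064 ] [-0.0049  0.0007 -0.019 ] tool cm [-0.4364 -0.2369 -0.0118] [-0.002  -0.0043  0.0962]
```

arm_command(
  rows="-0.2 -0.15 0.5 0;-0.24 -0.17 0.5 0;0 0 0 0;0 0 0 0;0 0 0 0",
)

```text
time: 10.83
position: [0.4553, 0.2927, 0.1495]
ee_rot: [0.005, 0.984, 0.175, 0.011]
force: [-0.5, -0.2, 0.4]
finger_gap: 0.121
```

```bash
python3 st.py
python3 - <<'E'
from look import *
im,KP=wr(); np.save('w5.npy',KP[1]); cv2.imwrite('pics/w5.png',cv2.resize(im[170:290,240:384,::-1],(720,600),interpolation=cv2.INTER_CUBIC))
E
```

```text
t 10.8333 p [0.4553 0.2927 0.1495] q [-0.1734  0.3149 -0.5559  1.9236  0.226   0.9462 -0.4861] F [-0.5422 -0.2137  0.4329] M [-0.026  -0.0189  0.0319] gap 0.1210057758284027
yaw x 20.177429486427148 toolz [ 0.0226 -0.0052 -0.9997] tilt 1.3269686025350411
```

View pics/w5.png

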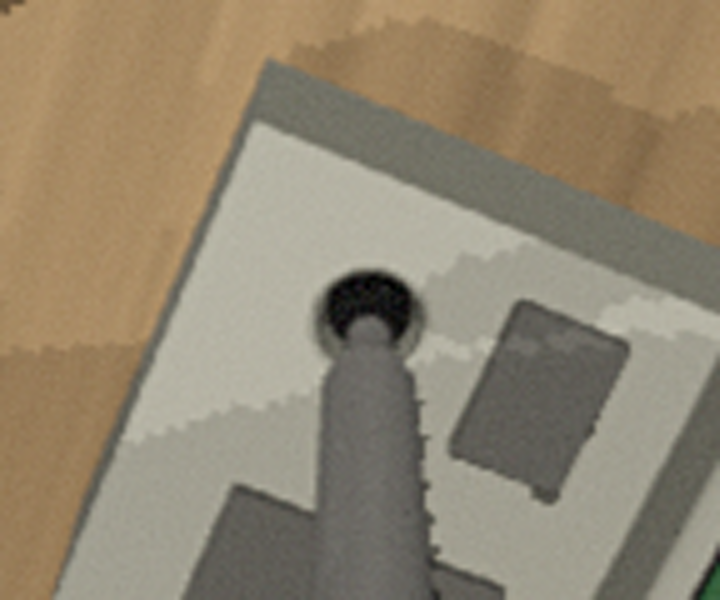

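arm_command(
  rows="0 0 0.6 0;0 0 0.6 0;0 0 0.3 0;0 0 0 0",
)

```text
time: 11.22
position: [0.4564, 0.293, 0.1348]
ee_rot: [0.004, 0.985, 0.175, 0.011]
force: [-0.4, -0.6, 4.3]
finger_gap: 0.129
```

arm_command(
  rows="0 0 0.2 0;0 0 0 0;0 0 0 0",
)

```text
time: 11.47
position: [0.4568, 0.2933, 0.1343]
ee_rot: [0.004, 0.985, 0.175, 0.012]
force: [-1.7, -1.2, 10.7]
finger_gap: 0.121
```

arm_command(
  rows="0 0 0.1 0;0 0 0 0;0 0 0 0",
)

```text
time: 11.72
position: [0.4569, 0.2936, 0.1342]
ee_rot: [0.004, 0.985, 0.175, 0.012]
force: [-2.9, -1.3, 13.2]
finger_gap: 0.122
```

```bash
python3 st.py
python3 - <<'E'
from look import *
im,KP=wr(); np.save('w6.npy',KP[1]); cv2.imwrite('pics/w6.png',cv2.resize(im[170:290,240:384,::-1],(720,600),interpolation=cv2.INTER_CUBIC))
E
```

```text
t 11.7167 p [0.4569 0.2936 0.1342] q [-0.1819  0.3381 -0.549   1.9319  0.2448  0.9168 -0.5015] F [-2.9331 -1.2577 13.2467] M [-0.6092  0.7422  0.0237] gap 0.12212957978686592
yaw x 20.15136402598955 toolz [ 0.0247 -0.0046 -0.9997] tilt 1.4416133360157117
```

View pics/w6.png

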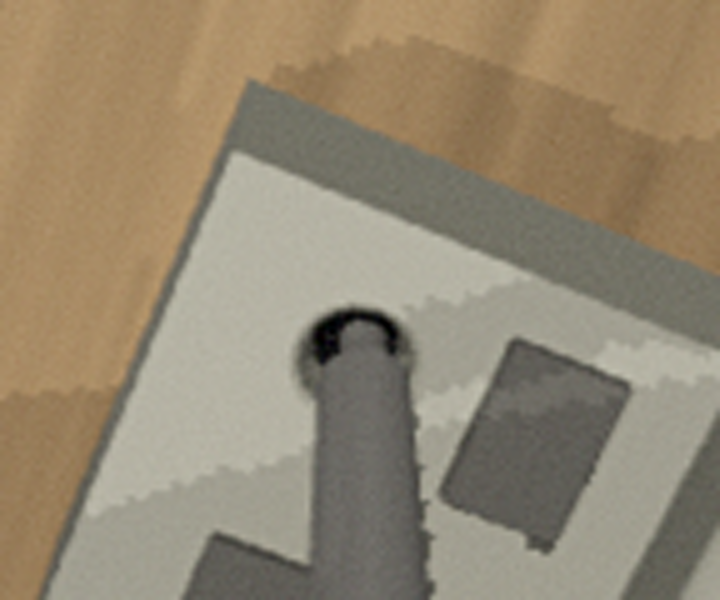

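arm_command(
  rows="0 0 -0.8 0;0 0 -2 0;0 0 -2.5 0;0 0 -1.5 0;0 0 -0.5 0;0 0 0 0",
)

```text
time: 12.27
position: [0.4549, 0.2934, 0.2055]
ee_rot: [0.004, 0.985, 0.175, 0.012]
force: [0.1, -1.0, -0.7]
finger_gap: 0.117
```

```bash
python3 st.py
python3 - <<'E'
from plan import *
plan([.6065,.087,.195],n=8)
E
```

```text
t 12.2667 p [0.4549 0.2934 0.2055] q [-0.1507  0.2436 -0.5739  1.8765  0.1738  1.0496 -0.4443] F [ 0.1132 -0.9946 -0.6818] M [-0.0069  0.0236 -0.0104] gap 0.11668600402009735
yaw x 20.148315238797665 toolz [ 0.0247 -0.004  -0.9997] tilt 1.435208896151299
0.89 3.07 0.19 0.000;0.89 3.07 0.19 0.000;0.89 3.07 0.19 0.000;0.89 3.07 0.19 0.000;0.89 3.07 0.19 0.000;0.89 3.07 0.19 0.000;0.89 3.07 0.19 0.000;0.89 3.07 0.19 0.000
```

arm_command(
  rows="0.9 3.1 0.2 0;0.9 3.1 0.2 0;0.9 3.1 0.2 0;0.9 3.1 0.2 0;0.9 3.1 0.2 0;0.9 3.1 0.2 0;0.9 3.1 0.2 0;0.8 2.9 0.2 0;0 0 0 0;0 0 0 0",
)

```text
time: 13.1
position: [0.6056, 0.0824, 0.19]
ee_rot: [0.005, 0.985, 0.172, 0.008]
force: [-0.7, 0.8, -0.6]
finger_gap: 0.124
```

```bash
python3 - <<'E'
from plan import *
plan([.6065,.087,.163],n=2)
E
python3 st.py
```

```text
0.10 -0.22 1.35 0.000;0.10 -0.22 1.35 0.000
t 13.1 p [0.6056 0.0824 0.19  ] q [ 0.137   0.3741 -0.4227  1.7299  0.1856  1.0592 -0.0031] F [-0.7104  0.7696 -0.6121] M [ 0.0294  0.0593 -0.0258] gap 0.12357402180707601
yaw x 19.806136122374188 toolz [ 0.0182 -0.0067 -0.9998] tilt 1.1123185518801777
```

arm_command(
  rows="0 0 1.2 0;0 0 1.2 0;0 0 0 0;0 0 0 0;0 0 0 0",
)

```text
time: 13.52
position: [0.6056, 0.0873, 0.1683]
ee_rot: [0.004, 0.984, 0.176, 0.01]
force: [-0.2, 0.7, 0.3]
finger_gap: 0.122
```

```bash
python3 st.py
python3 - <<'E'
from look import *
im,KP=wr(); np.save('w7.npy',KP[1]); cv2.imwrite('pics/w7.png',cv2.resize(im[150:350,200:440,::-1],(720,600),interpolation=cv2.INTER_CUBIC))
E
```

```text
t 13.5167 p [0.6056 0.0873 0.1683] q [ 0.1282  0.3973 -0.422   1.7488  0.1997  1.0167 -0.0135] F [-0.1614  0.7118  0.2994] M [ 0.049   0.031  -0.0318] gap 0.12241443359351578
yaw x 20.272331632996487 toolz [ 0.0213 -0.005  -0.9998] tilt 1.2544900469266667
```

View pics/w7.png

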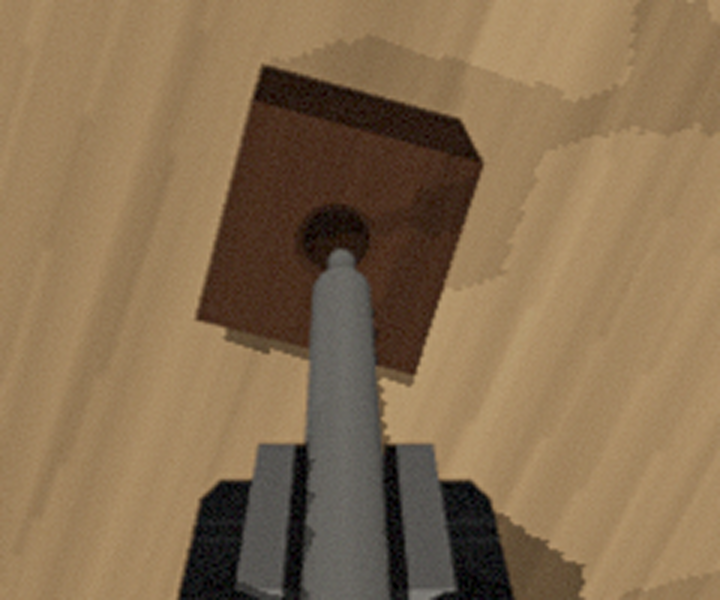

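Run:
```python
from h import *
from plan import *
KP=(KW,np.load('w7.npy'));s,p,r=pose();print(p)
h=atz(0,311.7,228.7,.050,KP);print('hole',h)
T=r@[-.002,-.0035,.0985]+p
t=atz(0,313.7,235.7,T[2],KP); d=h-t; print(t,T,d,'tool cm',r.T@np.r_[d[:2],0]*100)
```

```text
[0.6062 0.0871 0.1689]
hole [0.6044 0.0881 0.05  ]
[0.6049 0.0901 0.0703] [0.6053 0.0892 0.0703] [-0.0005 -0.002  -0.0203] tool cm [-0.1114  0.1686 -0.0001]
```

arm_command(
  rows="-0.1 0.1 0.8 0;-0.05 0 0.9 0;-0.03 0 0.9 0;0 0 0 0",
)

```text
time: 13.9
position: [0.6035, 0.0837, 0.1399]
ee_rot: [0.005, 0.985, 0.175, 0.008]
force: [-0.6, -0.2, 0.0]
finger_gap: 0.12
```

arm_command(
  rows="-0.02 0 0.8 0;-0.02 0 0.8 0;0 0 0 0;0 0 0 0",
)

```text
time: 14.23
position: [0.605, 0.0841, 0.1259]
ee_rot: [0.004, 0.985, 0.175, 0.01]
force: [0.1, -0.2, -0.2]
finger_gap: 0.123
```

arm_command(
  rows="-0.02 0 0.7 0;-0.02 0 0.7 0;0 0 0.4 0;0 0 0 0;0 0 0 0",
)

```text
time: 14.65
position: [0.6053, 0.0839, 0.1082]
ee_rot: [0.004, 0.985, 0.175, 0.01]
force: [-0.4, 0.3, -0.7]
finger_gap: 0.119
```

```bash
python3 st.py
```

```text
t 14.65 p [0.6053 0.0839 0.1082] q [ 0.1152  0.4674 -0.4022  1.7915  0.2386  0.9095 -0.0408] F [-0.4492  0.3288 -0.7037] M [0.0262 0.0564 0.0245] gap 0.11935950379860423
yaw x 20.15583821072539 toolz [ 0.0213 -0.0053 -0.9998] tilt 1.2606171992109758
```

arm_command(
  rows="0 0 0.3 0;0 0 0.2 0;0 0 0 0;0 0 0 0",
)

```text
time: 14.98
position: [0.6068, 0.0842, 0.1056]
ee_rot: [0.005, 0.985, 0.175, 0.012]
force: [-0.7, 0.4, 5.1]
finger_gap: 0.123
```

arm_command(
  rows="0 0 -0.2 0;0 0 0 0;0 0 0 0;0 0 0 0;0 0 0 0",
  fingers=1,
)

```text
time: 15.4
position: [0.6055, 0.0839, 0.1055]
ee_rot: [0.004, 0.985, 0.175, 0.01]
force: [-0.3, -0.1, -0.0]
finger_gap: 0.823
```

arm_command(
  rows="0 0 -2 0;0 0 -4 0;0 0 -4 0;0 0 -4 0;0 0 -2 0;0 0 0 0",
)

```text
time: 15.9
position: [0.606, 0.0861, 0.2731]
ee_rot: [0.005, 0.984, 0.175, 0.017]
force: [0.3, 0.0, -0.4]
finger_gap: 1.004
```

```bash
python3 st.py
python3 - <<'E'
from look import *
im,KP=wr(); np.save('w8.npy',KP[1]); cv2.imwrite('pics/w8.png',im[:,:,::-1])
print(arm.recognise('wrist','stylus'),arm.tip_of('wrist','stylus'))
c=arm.read_camera('scene')['color'][:,:,::-1]; cv2.imwrite('pics/s8.png',cv2.resize(c[200:350,220:420],(800,600),interpolation=cv2.INTER_CUBIC))
E
```

```text
t 15.9 p [0.606  0.0861 0.2731] q [ 0.1524  0.2921 -0.4415  1.6548  0.1465  1.1918  0.0287] F [ 0.2975  0.0028 -0.3807] M [ 0.0128 -0.0019 -0.0317] gap 1.0037100174654523
yaw x 20.1620673605084 toolz [ 0.0352 -0.0034 -0.9994] tilt 2.0247275924526305
[{'at': [0.6045, 0.0924, 0.1341], 'conf': 0.84}] [{'at': [0.6054, 0.0853, 0.0068], 'conf': 0.62}]
```

View pics/w8.png

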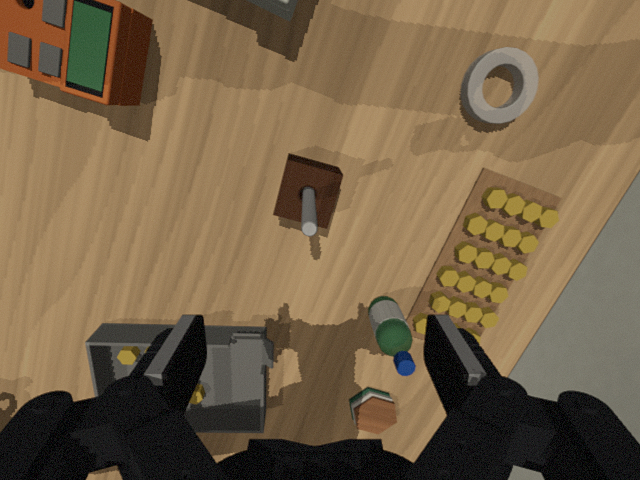

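View pics/s8.png

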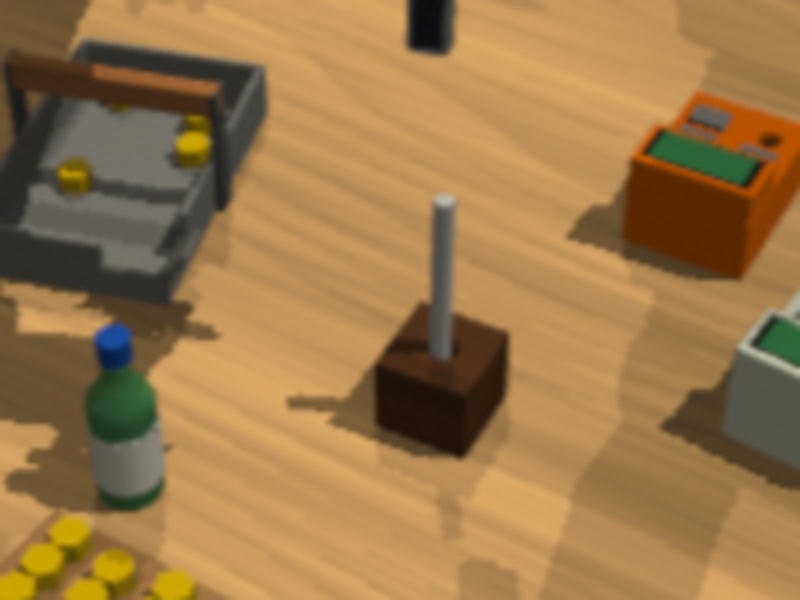

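Run:
```python
from plan import *
plan([.543,-.191,.25],-.03,n=8)
```

```text
-1.87 2.98 0.18 0.004;-1.86 2.99 0.18 0.004;-1.85 2.99 0.18 0.004;-1.84 3.00 0.18 0.004;-1.82 3.01 0.18 0.004;-1.81 3.01 0.18 0.004;-1.80 3.02 0.18 0.004;-1.79 3.03 0.18 0.004
```

arm_command(
  rows="-1.8 3 0.2 0;-1.9 3 0.2 0;-1.9 3 0.2 0;-1.8 3 0.2 0;-1.8 3 0.2 0;-1.8 3 0.2 0;-1.8 3 0.2 0.03;-1.8 3 0.2 0;0 0 0 0;0 0 0 0",
)

```text
time: 16.93
position: [0.5442, -0.1944, 0.247]
ee_rot: [0.004, 0.988, 0.156, 0.008]
force: [-0.7, 0.3, -0.4]
finger_gap: 1.002
```

```bash
python3 - <<'E'
from look import *
im,KP=wr(); np.save('w9.npy',KP[1]); cv2.imwrite('pics/w9.png',im[:,:,::-1])
for t in('tray_grip','tray_corner','tray'):print(t,arm.tip_of('wrist',t))
E
python3 st.py
```

```text
tray_grip [{'at': [0.5433, -0.1921, 0.0784], 'conf': 0.58}]
tray_corner [{'at': [0.6195, -0.1033, 0.0028], 'conf': 0.74}]
tray [{'at': [0.5369, -0.1881, -0.0035], 'conf': 0.57}, {'at': [0.5428, -0.1909, 0.0797], 'conf': 0.52}]
t 17.1333 p [ 0.5472 -0.1882  0.249 ] q [ 0.5114  0.2379 -0.2889  1.7581  0.0726  1.1346  0.5261] F [-0.1209 -0.4775  0.507 ] M [ 0.0151 -0.0129 -0.005 ] gap 1.0017761308309976
yaw x 18.632654866646725 toolz [ 0.0211 -0.0036 -0.9998] tilt 1.2283905332166327
```

View pics/w9.png

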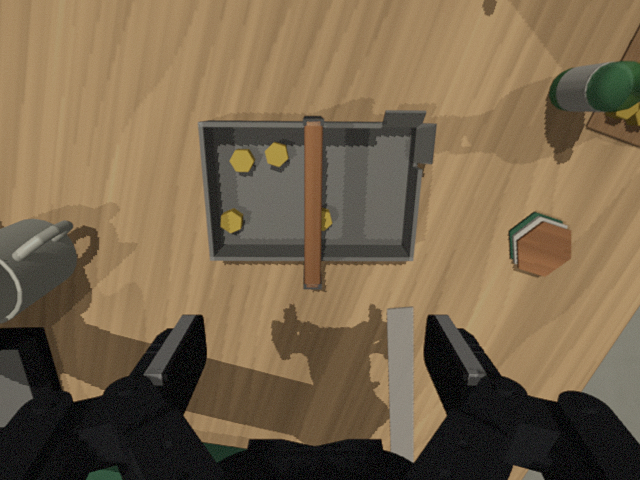

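Run:
```python
from h import *
from plan import *
KP=(KW,np.load('w9.npy'))
a=atz(0,313.5,122,.092,KP);b=atz(0,313,287,.092,KP);m=(a+b)/2
print(a,b,m,np.linalg.norm(a-b),np.degrees(np.arctan2(*(a-b)[[1,0]]))-90)
print(tri(ray(0,313.3,196,KP),ray('top',386.7,226.2)))
s,p,r=pose();print(p)
plan([m[0],m[1],.064],n=6)
plan([.544,-.191,.064],n=6)
```

```text
[ 0.5224 -0.1252  0.092 ] [ 0.5636 -0.2541  0.092 ] [ 0.543  -0.1896  0.092 ] 0.13527041764021294 17.712935218892397
(array([ 0.5451, -0.1922,  0.0566]), [0.006700064851751017, 0.006700064851750889])
[ 0.5472 -0.1882  0.249 ]
-0.13 -0.03 3.08 0.000;-0.13 -0.03 3.08 0.000;-0.13 -0.03 3.08 0.000;-0.13 -0.03 3.08 0.000;-0.13 -0.03 3.08 0.000;-0.13 -0.03 3.08 0.000
-0.12 -0.00 3.08 0.000;-0.12 -0.00 3.08 0.000;-0.12 -0.00 3.08 0.000;-0.12 -0.00 3.08 0.000;-0.12 -0.00 3.08 0.000;-0.12 -0.00 3.08 0.000
```

arm_command(
  rows="-0.1 0 3.1 0;-0.1 0 3.1 0;-0.1 0 3.1 0;-0.1 0 3.1 0;-0.1 0 3 0;-0.1 0 2.9 0;0 0 0 0;0 0 0 0;0 0 0 0",
)

```text
time: 17.88
position: [0.5471, -0.1926, 0.0683]
ee_rot: [0.005, 0.987, 0.161, 0.012]
force: [1.3, 0.2, 0.6]
finger_gap: 0.999
```

```bash
python3 st.py
python3 - <<'E'
from look import *
im,KP=wr(); cv2.imwrite('pics/w10.png',im[:,:,::-1])
E
```

```text
t 17.8833 p [ 0.5471 -0.1926  0.0683] q [ 0.4845  0.4522 -0.2586  1.8962  0.1569  0.787   0.466 ] F [1.2775 0.1581 0.5859] M [ 0.0636 -0.0163 -0.023 ] gap 0.9990862678810699
yaw x 18.540789883457126 toolz [ 0.0248 -0.0052 -0.9997] tilt 1.453905594747969
```

View pics/w10.png

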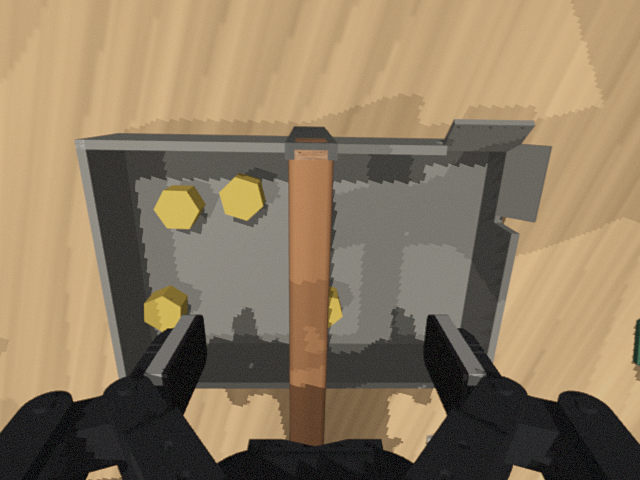

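arm_command(
  rows="-0.2 0 0.4 0;0 0 0 0;0 0 0 0;0 0 0 0;0 0 0 0;0 0 0 0;0 0 0 0;0 0 0 0;0 0 0 0",
  fingers=-1,
  squeeze=110,
)

```text
time: 18.68
position: [0.5441, -0.1942, 0.0635]
ee_rot: [0.005, 0.987, 0.16, 0.011]
force: [0.4, 0.2, 5.3]
finger_gap: 0.143
```

```bash
python3 st.py
python3 - <<'E'
from look import *
im,KP=wr(); cv2.imwrite('pics/w11.png',im[:,:,::-1])
E
```

```text
t 18.6833 p [ 0.5441 -0.1942  0.0635] q [ 0.4865  0.4566 -0.2562  1.9024  0.1591  0.7782  0.4661] F [0.3999 0.1679 5.3032] M [-0.0046  0.5656 -0.0761] gap 0.1431096198405935
yaw x 18.43889605830513 toolz [ 0.0229 -0.0055 -0.9997] tilt 1.3501706498183783
```

View pics/w11.png

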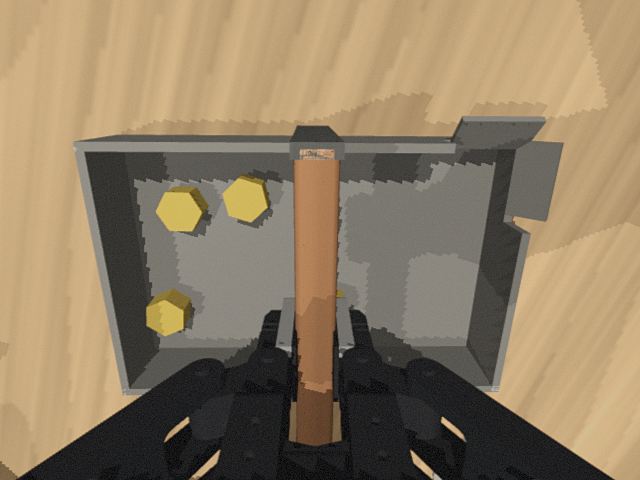

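arm_command(
  rows="0 0 -0.5 0;0 0 -1 0;0 0 -2 0;0 0 -2.5 -0.03;0 0 -3 -0.06;0 0 -3 -0.08;0 0 -3 -0.1;0 0 -3 -0.1;0 0 -3 -0.1;0 0 -3 -0.1",
)

```text
time: 19.57
position: [0.537, -0.1926, 0.3034]
ee_rot: [0.007, 0.901, 0.433, 0.008]
force: [-0.4, 0.3, -3.1]
finger_gap: 0.144
```

```bash
python3 st.py
python3 - <<'E'
from look import *
im,KP=wr(); cv2.imwrite('pics/w12.png',im[:,:,::-1])
E
```

```text
t 19.5667 p [ 0.537  -0.1926  0.3034] q [ 0.6037  0.1881 -0.3745  1.707   0.0721  1.239   1.1098] F [-0.3988  0.2528 -3.0969] M [ 0.0029 -0.0647  0.03  ] gap 0.14386556656289778
yaw x 51.38134322733686 toolz [ 0.0206 -0.0046 -0.9998] tilt 1.207058435824874
```

View pics/w12.png

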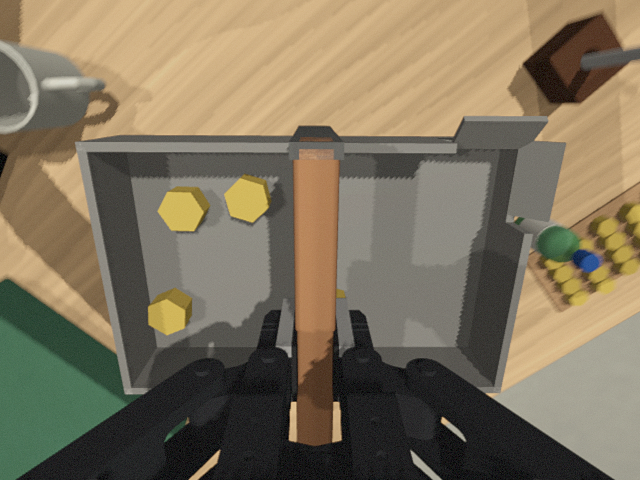

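arm_command(
  rows="0 0 -2 -0.1;0 0 -3 -0.12;0 0 -3 -0.12;0 0 -3 -0.12;0 0 -3 -0.12;0 0 -3 -0.12;0 0 -3 -0.12;0 0 -3 -0.12;0 0 -3 -0.1;0 0 -2.5 -0.06",
)

```text
time: 20.45
position: [0.5315, -0.1913, 0.589]
ee_rot: [0.011, 0.542, 0.84, 0.004]
force: [1.5, -0.1, -3.7]
finger_gap: 0.147
```

```bash
python3 st.py
```

```text
t 20.45 p [ 0.5315 -0.1913  0.589 ] q [ 0.6492  0.1602 -0.4553  1.17    0.0729  1.8038  2.2126] F [ 1.4571 -0.0892 -3.7249] M [-0.0216 -0.0079 -0.0086] gap 0.14691469098192256
yaw x 114.30467869239068 toolz [ 0.0224 -0.0052 -0.9997] tilt 1.3194974739584322
```

arm_command(
  rows="0 0 -3 0;0 0 -3 0;0 0 -3 0;0 0 -3 0;0 0 -3 0;0 0 -3 0;0 0 -3 0",
)

```text
time: 21.03
position: [0.53, -0.1919, 0.6745]
ee_rot: [0.019, 0.545, 0.838, 0.004]
force: [1.1, 0.8, -4.9]
finger_gap: 0.144
```

```bash
python3 st.py
```

```text
t 21.0333 p [ 0.53   -0.1919  0.6745] q [-0.0785  0.1873  0.468   0.9679 -0.0912  1.9654  2.3329] F [ 1.1037  0.7718 -4.8785] M [ 0.0896 -0.0206 -0.0601] gap 0.14392103140287474
yaw x 113.93426047046529 toolz [ 0.0364 -0.0144 -0.9992] tilt 2.2427831361849875
```

arm_command(
  rows="0 0 -3.5 0;0 0 -3.5 0;0 0 -3.5 0;0 0 -3.5 0;0 0 -3.5 0;0 0 -3.5 0",
)

```text
time: 21.53
position: [0.4949, -0.1797, 0.7631]
ee_rot: [0.102, 0.542, 0.834, 0.024]
force: [-0.9, 1.0, -3.0]
finger_gap: 0.15
```

```bash
python3 st.py
```

```text
t 21.5333 p [ 0.4949 -0.1797  0.7631] q [-0.4435  0.0818  0.8205  0.9085 -0.0707  1.9668  2.324 ] F [-0.8916  0.974  -2.9913] M [0.2277 0.3785 0.0355] gap 0.1502207157076519
yaw x 113.33878053567486 toolz [ 0.1956 -0.0699 -0.9782] tilt 11.987817975060207
```

arm_command(
  rows="0 0 -3.5 0;0 0 -3.5 0;0 0 -3.5 0;0 0 -3.5 0;0 0 -3.5 0;0 0 -3.5 0;0 0 -3.5 0",
)

```text
time: 22.12
position: [0.4572, -0.1684, 0.828]
ee_rot: [0.165, 0.536, 0.827, 0.043]
force: [0.5, 0.2, -3.4]
finger_gap: 0.145
```

```bash
python3 st.py
```

```text
t 22.1167 p [ 0.4572 -0.1684  0.828 ] q [-0.0416 -0.0094  0.2917  0.8413  0.0275  1.9673  2.2578] F [ 0.4529  0.2176 -3.4253] M [ 0.1829  0.6866 -0.016 ] gap 0.1452150186775212
yaw x 112.44474974878477 toolz [ 0.3191 -0.105  -0.9419] tilt 19.631707993635345
```

arm_command(
  rows="0 0 -3.5 0;0 0 -3.5 0;0 0 -3.5 0;0 0 -3.5 0;0 0 0 0",
)

```text
time: 22.53
position: [0.4296, -0.1662, 0.8582]
ee_rot: [0.194, 0.536, 0.82, 0.052]
force: [-1.3, -0.2, -2.3]
finger_gap: 0.141
```

```bash
python3 st.py;  python3 - <<'E'
from look import *
im,KP=wr(); cv2.imwrite('pics/w13.png',im[:,:,::-1])
E
```

```text
t 22.5333 p [ 0.4296 -0.1662  0.8582] q [ 0.6252 -0.0294 -0.3324  0.7974  0.0012  1.9673  2.2747] F [-1.3146 -0.2035 -2.2959] M [ 0.1706  0.7459 -0.0452] gap 0.1411275515497761
yaw x 111.23775793926762 toolz [ 0.3742 -0.1232 -0.9191] tilt 23.19851447759638
```

View pics/w13.png

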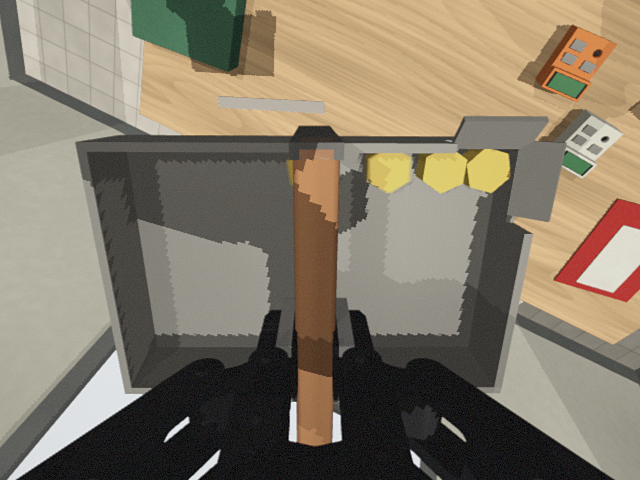

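arm_command(
  rows="0 0 0 -0.08;0 0 0 -0.1;0 0 0 -0.1;0 0 0 -0.08;0 0 0 0;0 0 0 0;0 0 0 0",
)

```text
time: 23.17
position: [0.4331, -0.1641, 0.8554]
ee_rot: [0.198, 0.378, 0.904, 0.018]
force: [0.6, -0.2, -3.6]
finger_gap: 0.143
```

```bash
python3 st.py;  python3 - <<'E'
from look import *
im,KP=wr(); cv2.imwrite('pics/w14.png',im[:,:,::-1])
E
```

```text
t 23.1667 p [ 0.4331 -0.1641  0.8554] q [ 0.5942 -0.0261 -0.3105  0.8005  0.0014  1.9666  2.6331] F [ 0.557  -0.2122 -3.593 ] M [0.2263 0.6773 0.0018] gap 0.14307288775574573
yaw x 132.66751422673832 toolz [ 0.3708 -0.1171 -0.9213] tilt 22.881153943669037
```

View pics/w14.png

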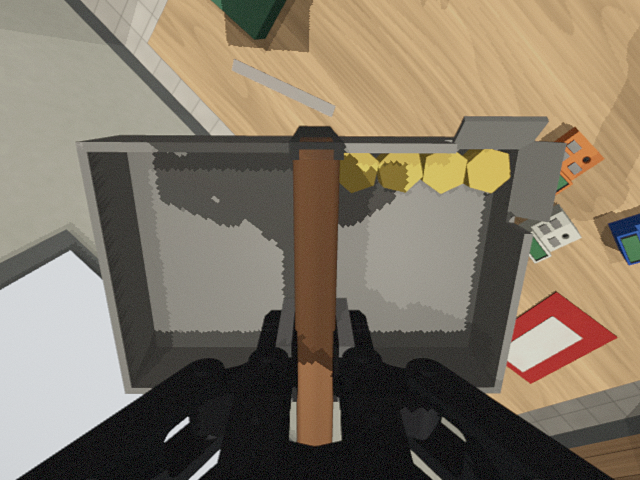

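Run:
```python
from look import *
c=arm.read_camera('wrist'); T=np.array(c['T_tool_cam']); KP=(c['mtx'],T)
f=lambda u,v,z:(lambda o,d:(o+d*(z-o[2])/d[2]))(*ray(0,u,v,KP))*[1000,-1000,1000]
print('floor corners',f(463,334,.059),f(148,334,.059))
for u,v in[(489,170),(445,171),(401,172),(358,172)]: print(f(u,v,.045))
print('far wall floor? outer top corners', f(78,143,.023),f(516,228,.023),f(498,390,.023),f(126,392,.023))
im=c['color'][130:210,320:560,::-1]; cv2.imwrite('pics/w15.png',cv2.resize(im,(800,267),interpolation=cv2.INTER_CUBIC))
t=arm.recognise('wrist','token0'); s,p,r=pose()
for d in t: print(d['conf'],(r.T@(np.array(d['at'])-p))*[1000,-1000,1000])
x,y,z=r[2,0],-r[2,1],0
print('slopes: x axis to vertical',np.arccos(r[2,0]),'y axis',np.arccos(-r[2,1]))
```

```text
floor corners [ 90.0637 -45.2391  59.    ] [-100.7086  -45.0456   59.    ]
[85.1156 55.656  45.    ]
[63.7632 55.191  45.    ]
[42.3763 54.7253 45.    ]
[21.425  54.7442 45.    ]
far wall floor? outer top corners [-99.0157  70.3669  23.    ] [91.1267 32.8923 23.    ] [ 96.6224 -56.1691  23.    ] [-99.1893 -57.2453  23.    ]
0.69 [41.5149 53.1509 50.478 ]
0.65 [84.1766 56.4816 49.3554]
0.61 [27.3891 57.9391 48.2053]
0.57 [66.0808 50.2197 39.0213]
slopes: x axis to vertical 1.9232992492187186 y axis 1.7534087264663756
```

View pics/w15.png

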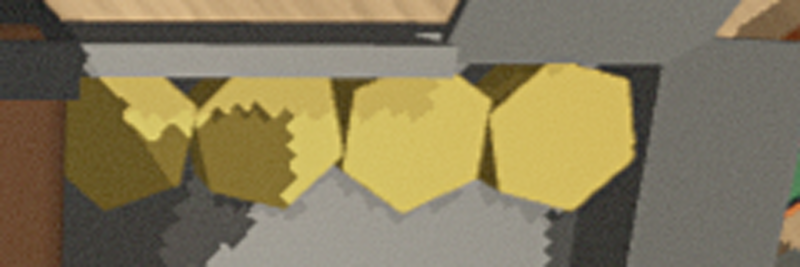

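arm_command(
  rows="0 0 0.5 0.05;0 0 0.8 0.06;0 0 0.5 0.04;0 0 0 0;0 0 0 0;0 0 0 0;0 0 0 0;0 0 0 0;0 0 0 0;0 0 0 0",
)

```text
time: 24.15
position: [0.4392, -0.1668, 0.8399]
ee_rot: [0.197, 0.444, 0.873, 0.032]
force: [-0.3, -0.3, -3.2]
finger_gap: 0.144
```

arm_command(
  rows="0 0 0 0;0 0 0 0;0 0 0 0;0 0 0 0;0 0 0 0;0 0 0 0",
)

```text
time: 24.65
position: [0.4392, -0.1668, 0.8397]
ee_rot: [0.197, 0.444, 0.873, 0.032]
force: [0.7, -0.3, -2.9]
finger_gap: 0.143
```

```bash
python3 st.py;  python3 - <<'E'
from look import *
im,KP=wr(); s,p,r=pose(); print('angles',np.arccos(r[2,0]),np.arccos(-r[2,1]),np.array(s['qd']),p)
c=arm.read_camera('scene')['color']; cv2.imwrite('pics/f1.png',np.hstack([cv2.resize(im,(400,300)),cv2.resize(c,(400,300))])[:,:,::-1])
print(arm.tip_of('scene','stylus'))
E
```

```text
t 24.65 p [ 0.4392 -0.1668  0.8397] q [ 0.6106 -0.045  -0.3114  0.8619 -0.0098  1.9211  2.4915] F [ 0.6855 -0.2674 -2.8793] M [0.2736 0.6759 0.0284] gap 0.142978162151628
yaw x 123.76692618274316 toolz [ 0.3723 -0.1186 -0.9205] tilt 22.99842054380808
angles 1.891240809776764 1.8040390021268013 [ 0.0021 -0.0006  0.0014  0.0008  0.0012  0.0008 -0.0177] [ 0.4392 -0.1668  0.8397]
[{'at': [0.7483, 0.245, -0.0006], 'conf': 0.23}]
```

View pics/f1.png

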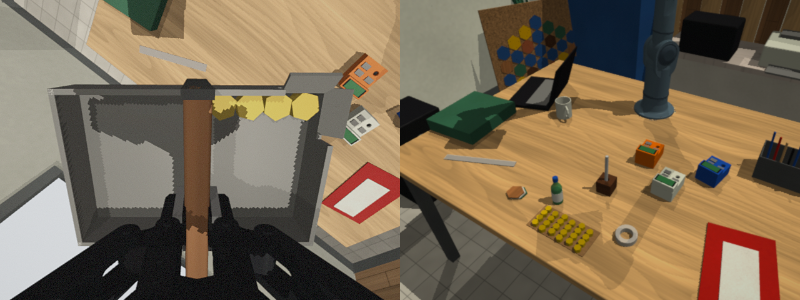

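```bash
python3 -c "
from workcell import arm
print(arm.sign_off())"; python3 st.py
```

```text
the job is handed in; nothing more can be done
None
the job is handed in; nothing more can be done
```

I handed the job in at about 24.8 s, with the zero button pressed, the stylus back in its stand, and the tilted tray held still in the air. The sign-off gave no verdict, so everything below comes from my own checks.

- **Zero button:** I pressed the white counter's button with the held stylus. The force rose to 13 N with almost no further travel, and the tip sat about 9 mm below the key face, so the button was fully down.
- **Stylus:** It touched bottom in the stand at about 5 N with the tool back at its parked height. After I let go, the wrist camera put its tip at 6.8 mm, against the 6 mm expected. It stands upright in the last scene picture, but the network missed it there and only returned something else with confidence 0.23.
- **Tilt:** Moves can only turn about the tool's own axis, so I tilted the tray by driving the arm up against its reach limit and then backing off. The tool is tilted 23°, which puts the tray's x axis 1.89 rad and its y axis 1.80 rad from vertical (1.69 needed). These are tool angles; the tray showed no slip in the grip.
- **Tokens:** All four lie in a row along the +y wall, running into the pouring corner. The farthest is about 76 mm from it (limit 85). I measured that just before the last small turn, and the final picture shows the same row.
- **Surroundings:** The glue bottle, mug and tape roll look unmoved, and the tray hangs well clear of everything.
- **Early detour:** Trying out the tilt at the start left the tool leaning. I brought it back to about 1.3° before picking up the stylus.

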